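# Slide a hold-down bar past the guide post into its bay in a battery pack

## Task

Slide the blue-sided aluminium hold-down bar along the bench into the open bay of the battery pack: the guide post half-blocks the mouth, so push one end in first at an angle, then push the other end round behind the post, until the bar lies flat and flush along the back stop. Only push it with the fingers: never pinch it, lift it or tip it. Leave the screwdriver, the jar and the orange connector where they are.

Things in the scene. Friction and masses are not known exactly. Their poses are not given: they have to be found in the camera images.
- bay: Fixed bay on the bench, open on top and at its mouth. Origin: bench level, middle of the mouth; -y points into the bay (roughly world -y), x along the mouth. Inside 250 mm wide (x +-125), 170 mm deep: flat aluminium back stop at y = -170. Yellow floor level with the bench. Black battery modules as side walls (60 mm thick) and behind the stop; all 40 mm high, orange blocks on the side walls to 51 mm.
- post: Fixed upright orange guide post, white band, 20 mm diameter, 58 mm high; origin at its foot, on the mouth line 95 mm left or right of its middle (bay x = +95 or -95; varies). Clear mouth from post to opposite side wall: 210 mm, less than the bar; 20 mm on its own side. A flat dark plug in the unused seat opposite is level with the bench, no obstacle.
- bar: Loose straight hold-down bar, 220 mm long (its x axis) x 28 mm wide (y) x 24 mm high, 0.2 to 0.5 kg, lying on the bench in front of the mouth, roughly parallel to it: aluminium with a blue insulating strip along each long side. Origin at the centre of its underside (z = 0 when flat on the bench), z up. It slides on the bench under a few newtons. Either end may go to either side.
- end_1 (a point): Centre of the bar's +x end face, 110 mm from its middle, 12 mm above the underside.
- end_2 (a point): Centre of the bar's -x end face, 110 mm from its middle, 12 mm above the underside.
- strip_a: Blue insulating strip along the bar's +y long side, fixed to the bar (208 mm long, 4 mm thick, 22 mm high); origin at its middle at the height of the bar's underside.
- strip_b: The same strip along the bar's -y long side.
- driver: Loose screwdriver with a red handle, about 180 mm long, lying along its x axis (handle to -x) on the bench; to be left alone.
- jar: Loose white jar with a yellow cap, 56 mm in diameter, 85 mm high, standing on the bench; origin at its foot; to be left alone.
- connector: Loose orange plug connector, about 70 x 40 x 37 mm, on the bench; origin at the centre of its underside; to be left alone.
There are look-alikes about, which are no part of the job. Of the things that look like the bar, the larger one is meant.

How it is judged:
By the outcome, as a careful person would: the job done as asked, in the order asked, and still so for the second after the job is handed in, with the robot touching nothing.
It also fails if it takes over 64 s, if anything falls off the work surface, if the arm or the gripper's body presses on something with over 40 N, if the wrist force passes 120 N, or if a joint passes its speed limit or range.

## Robot

A 7-joint arm with a two-finger parallel gripper is mounted at the origin on the work surface. World frame = base frame: x ahead of the robot, y to its left, z up, the work surface at z = 0. Lengths are in m, angles in rad, forces in N, time in s.
With the tool pointing down it reaches from about 0.425 to 1.025 m from the base axis. Payload 3.6 kg.
Tool frame: the origin (TCP) lies on the mounting face of the last link; the fingertips stand 173 mm ahead of it and the grasp point (between the pads) lies 155 mm ahead of it (r.tip_reach is the z of the fingertips in the tool frame, in m); z points along the fingers, y is the line along which they close (so a half turn about z gives the same grasp; the last joint's range is limited). The gripper opens to 85 mm and grips with 20 to 120 N. Pads are 22 mm wide; open, the fingers measure 114 mm over their backs; the gripper's body (76 mm by 85 mm) begins 54 mm behind the grasp point. The pads swing forward as they close: fully open they stand 13 mm farther back than shut.
Start: joints at [-1.308, 0.591, 0.048, 1.609, -0.033, 0.943, -0.034], TCP at [0.253, 0.68, 0.405] pointing down, gripper open.
Joint ranges: [-2.69, 2.69], [-0.47, 2.24], [-1.27, 1.36], [0.19, 2.51], [-1.53, 4.68], [0.08, 2.07], [-3.09, 3.09]. Speed limits (rad/s): [2.57, 2.57, 3.14, 3.14, 3.14, 3.14, 3.14].

## Interface

Orientations are given as a 3x3 rotation matrix whose columns are the frame's x, y, z axes.
In Python, from rig import state, camera, camera_info, job, r gives the robot as it stands. The module is installed in compiled form; this text tells all that it offers.
- The arm moves only by the shell command python3 -m pendant 'ROWS' [FORCE]. ROWS is JSON, one flat list of numbers, 5 for each row, row after row: the shift along the tool's x, y, z scaled (see below), then the turn about the tool's z scaled (see below), then the closure, from 0 (fully open) to 1 (shut). In form: [tx, ty, tz, roll, fingers, tx, ty, tz, roll, fingers, ...]. A call has 1 to 5 rows; each row is the pose to reach, as a shift and turn from the pose commanded when the call began, along the tool's axes at that moment; what a row does not reach only later rows make up. The controller multiplies each number of a shift by 0.2 m and each number of a turn by 90 degrees. A row lasts 1/8 s, in which the tool goes at most 62.5 mm and 10.7 degrees, less where a joint would pass 70% of its speed; a pose out of reach is approached as far as the arm can. A call with a number of a shift or a turn outside -1 to 1 is refused whole. A call with a gripper value outside its range is refused whole. The fingers move at their own pace and stop on an object; FORCE is the grip in N (left out, the last holds). Time passes only in rows, so rows that repeat a pose let the fingers close. It gives the time, the measured TCP pose, the force, the opening and the grip force at its end, in the units of the state.
- state(): the state, without advancing time (a new reading comes with each control period).
- camera(name): name is "side" or "top" or "wrist"; returns the picture (400x640x3 uint8, red, green, blue); there is no depth.
- camera_info(name): a dict with "camera_matrix" (3x3 intrinsics, pixels), "rvec" (rotation vector, rad) and "tvec" (3), from world to camera coordinates, as OpenCV has them. Camera axes: x right, y down, z forward; pixel columns grow to the right and rows downward; lengths in m; the calibration is good to about 2 mm. A picture is of the moment at which its call begins: read the wrist's pose just before it. camera_info takes no time and is no camera call; for the wrist camera it gives the pose at the moment of the call.
- job.finish_job(): hands the job in; it is judged then, once.
The state is a dict: "time": time; "joints": joint angles; "qvel": joint speeds; "effort": joint torques, N m; "position": TCP position; "orientation": TCP orientation; "force": force on the tool from outside, world axes, zero at the start; "ft_torque": the same for the moment, N m; "width": opening from 0.0 (shut) to 1.0 (fully open); "grasp_force": force on a finger pad.
Only numpy, scipy, OpenCV 4.12 (cv2) and the standard library are available. Lean on these libraries where they do the work, as an engineer would, in place of code of your own. Each camera call takes 0.05 s, during which the arm holds its last target. There are 200 camera calls.

## Working session

There is one attempt and no reset: what is moved stays moved. The work goes in short steps, Python scripts to look and compute and a shell command to move; the robot and the scene stay as the last step left them, time stands still between calls to the robot, and variables do not carry over. Pictures are saved under pics/ and viewed, at most 11 in all, crops included, and the job is handed in when it is done.

```bash
mkdir -p pics
python3 - <<'E'
from rig import state,camera,camera_info,r
import cv2,numpy as np
s=state();print(s['time'],s['position'],np.round(s['orientation'],3).tolist(),r.tip_reach)
for n in('top','side'):
    cv2.imwrite(f'pics/{n}0.png',camera(n)[:,:,::-1]);c=camera_info(n)
    R=cv2.Rodrigues(np.array(c['rvec'],float))[0];print(n,np.round(c['camera_matrix'],1).tolist(),(-R.T@np.array(c['tvec']).ravel()).round(3),R.round(2).tolist())
E
```

```text
0.0 [0.25234582 0.6791931  0.40353343] [[-0.937, 0.348, -0.001], [0.348, 0.937, -0.002], [-0.0, -0.002, -1.0]] 0.1734
top [[412.9, 0.0, 318.1], [0.0, 412.9, 201.6], [0.0, 0.0, 1.0]] [0.496 0.213 0.876] [[0.03, -1.0, 0.01], [-1.0, -0.03, -0.06], [0.06, -0.01, -1.0]]
side [[363.3, 0.0, 318.6], [0.0, 363.3, 201.1], [0.0, 0.0, 1.0]] [ 0.144 -0.197  0.554] [[0.67, -0.74, -0.02], [-0.5, -0.44, -0.75], [0.55, 0.51, -0.66]]
```

View pics/top0.png

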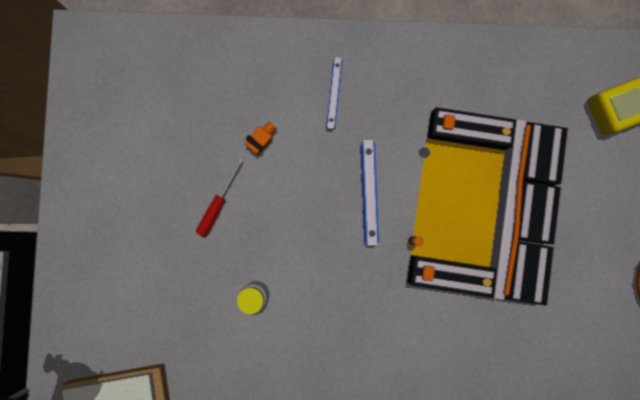

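View pics/side0.png

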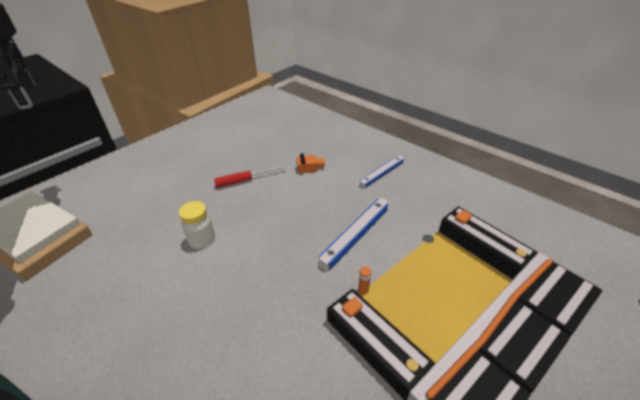

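Two things look like the bar: one at top (334,93), about 70 px long, and one at (370,193), about 105 px long. The second is larger and lies in front of the mouth, so it fits. The post is at (416,241) and the plug at (424,153). The jar is at (250,300), the driver at (220,200) and the connector at (260,138).

```bash
cat > h.py <<'E'
from rig import state,camera,camera_info
import cv2,numpy as np
def ray(n,uv,z):
    c=camera_info(n);K=np.array(c['camera_matrix'],float);R=cv2.Rodrigues(np.array(c['rvec'],float))[0];t=np.array(c['tvec'],float).ravel()
    o=-R.T@t;p=np.c_[np.reshape(uv,(-1,2)),np.ones(len(np.reshape(uv,(-1,2))))]
    d=(R.T@np.linalg.inv(K)@p.T).T
    return (o+d*((z-o[2])/d[:,2])[:,None])[:,:2]
def big(m):
    c=cv2.findContours(m.astype(np.uint8),0,2)[0];return max(c,key=cv2.contourArea)
def bar(im,roi):
    # bar top outline at z=.024 ; roi=(u0,v0,u1,v1) ; bright or blue against grey bench
    u0,v0,u1,v1=roi;s=im[v0:v1,u0:u1].astype(int)
    m=(s.min(2)>150)|((s[...,2]-s[...,0])>40)
    q=big(cv2.morphologyEx(m.astype(np.uint8),cv2.MORPH_CLOSE,np.ones((3,3))))
    w=ray('top',q[:,0,:]+[u0,v0],.024).astype(np.float32);(c,sz,_)=cv2.minAreaRect(w);b=cv2.boxPoints((c,sz,_))
    e=[b[1]-b[0],b[2]-b[1]];a=max(e,key=np.linalg.norm);a=a*(1 if a[0]>0 else -1);a/=np.linalg.norm(a)
    return np.array(c),a,sz
E
python3 - <<'E'
from h import *
im=camera('top');cv2.imwrite('pics/crop.png',cv2.resize(im[40:310,300:570,::-1],None,fx=2.2,fy=2.2,interpolation=2))
c,a,sz=bar(im,(350,130,390,255));print('bar',c,np.degrees(np.arctan2(a[1],a[0])),sz)
h=cv2.cvtColor(im,cv2.COLOR_RGB2HSV)
m=(h[...,0]>18)&(h[...,0]<28)&(h[...,1]>180)&(h[...,2]>120);m[:,:400]=0;m[:,560:]=0
y=big(m);w=ray('top',y[:,0,:],0).astype(np.float32);R=cv2.minAreaRect(w);print('floor',R,cv2.boxPoints(R).round(3).tolist())
print('corners px',cv2.approxPolyDP(y,8,True)[:,0].tolist())
print('corner w',ray('top',cv2.approxPolyDP(y,8,True)[:,0],0).round(3).tolist())
print('post top',ray('top',[[417,241]],.058),'plug',ray('top',[[424,153]],0),'jar',ray('top',[[250,300]],.085),'driver,conn',ray('top',[[220,200],[242,160],[202,235],[260,138]],.015).round(3).tolist())
E
```

```text
bar [0.57373738 0.10150565] 3.5611954 (0.21684521436691284, 0.030848078429698944)
floor ((0.5557810068130493, -0.08968817442655563), (0.16882924735546112, 0.24130429327487946), 82.96392059326172) [[0.4259999990463257, -0.1589999943971634], [0.6650000214576721, -0.18799999356269836], [0.6859999895095825, -0.020999999716877937], [0.44600000977516174, 0.008999999612569809]]
corners px [[427, 143], [414, 230], [424, 242], [411, 253], [489, 265], [503, 155]]
corner w [[0.684, -0.023], [0.497, 0.002], [0.472, -0.019], [0.448, 0.008], [0.428, -0.157], [0.664, -0.187]]
post top [[0.47547945 0.01010288]] plug [[ 0.66259146 -0.01660924]] jar [[0.35590771 0.33118145]] driver,conn [[0.548, 0.412], [0.633, 0.37], [0.474, 0.446], [0.681, 0.334]]
```

View pics/crop.png

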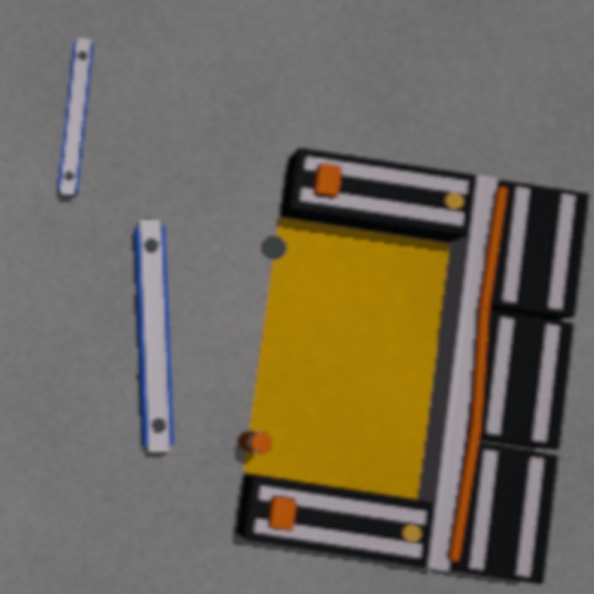

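The enlarged crop shows the bar meant at crop (153,335), long with blue sides; the small look-alike is at (75,115). The post is at crop (260,440), on the bay's -x side, so the +x end of the bar goes in first.

```bash
cat > w.py <<'E'
# usage: w.py "x,y,ztip;..." [yaw of tool -x in deg]: world finger targets -> scaled shifts in current tool axes
import sys;from rig import state;import numpy as np
s=state();R=np.array(s['orientation']);p=np.array(s['position']);yaw=np.degrees(np.arctan2(-R[1,0],-R[0,0]))
tip=p+R[:,2]*.1734
print('t',round(s['time'],2),'tip',tip.round(4),'yaw',round(yaw,1),'F',np.round(s['force'],1),'w',round(s['width'],2))
for q in filter(None,(sys.argv[1] if len(sys.argv)>1 else '').split(';')):
    print(q,((R.T@(np.array([float(v) for v in q.split(',')])-tip))/.2).round(3))
if len(sys.argv)>2: print('roll',round(((yaw-float(sys.argv[2])+180)%360-180)/90,3))
E
python3 w.py "0.40,0.49,0.2;0.53,0.32,0.15;0.662,0.150,0.1" -64
```

```text
t 0.15 tip [0.2523 0.679  0.2304] yaw -20.4 F [ 0.3  0.1 -0.1] w 1.0
0.40,0.49,0.2 [-1.021 -0.628  0.153]
0.53,0.32,0.15 [-1.927 -1.198  0.404]
0.662,0.150,0.1 [-2.841 -1.765  0.655]
roll 0.485
```

```bash
python3 -m pendant '[-0.25,-0.15,0.05,0,1,-0.5,-0.3,0.1,0,1,-0.75,-0.45,0.15,0,1,-0.95,-0.59,0.2,0,1,-0.95,-0.59,0.2,0,1]' >/dev/null
python3 -m pendant '[-0.25,-0.15,0.05,0,1,-0.5,-0.3,0.1,0,1,-0.75,-0.45,0.15,0,1,-0.95,-0.59,0.2,0,1,-0.95,-0.59,0.2,0,1]' 
python3 w.py "0.662,0.155,0.1;0.662,0.155,0.01" -64
```

```text
time: 1.4
position: [0.5292, 0.3214, 0.3239]
orientation: [[-0.934, 0.356, 0.0], [0.356, 0.934, -0.004], [-0.002, -0.003, -1.0]]
force: [0.1, 0.3, 0.1]
width: -0.001
grasp_force: 0.0
t 1.4 tip [0.5292 0.3208 0.1505] yaw -20.9 F [0.1 0.3 0.1] w -0.0
0.662,0.155,0.1 [-0.915 -0.537  0.256]
0.662,0.155,0.01 [-0.914 -0.536  0.706]
roll 0.479
```

```bash
python3 -m pendant '[-0.25,-0.15,0.06,0.11,1,-0.5,-0.3,0.12,0.22,1,-0.75,-0.44,0.2,0.33,1,-0.915,-0.537,0.26,0.44,1,-0.915,-0.537,0.26,0.48,1]' >/dev/null
python3 -m pendant '[0,0,0.2,0,1,0,0,0.4,0,1,0,0,0.45,0,1,0,0,0.45,0,1]' 
python3 w.py "0.660,0.133,0.01;0.662,0.110,0.01;0.664,0.088,0.01;0.661,0.07,0.01;0.657,0.052,0.01" -64
```

```text
time: 2.52
position: [0.6606, 0.1629, 0.1825]
orientation: [[-0.446, 0.895, -0.001], [0.895, 0.446, 0.001], [0.001, -0.0, -1.0]]
force: [-0.9, -0.3, 0.7]
width: -0.002
grasp_force: 0.0
t 2.52 tip [0.6604 0.163  0.0091] yaw -63.5 F [-0.9 -0.3  0.7] w -0.0
0.660,0.133,0.01 [-0.133 -0.069 -0.004]
0.662,0.110,0.01 [-0.241 -0.111 -0.005]
0.664,0.088,0.01 [-0.343 -0.151 -0.005]
0.661,0.07,0.01 [-0.417 -0.205 -0.005]
0.657,0.052,0.01 [-0.489 -0.263 -0.005]
roll 0.006
```

```bash
python3 -m pendant '[-0.08,-0.04,0,0,1,-0.14,-0.07,0,0,1,-0.2,-0.095,0,0,1,-0.26,-0.12,0,0,1,-0.34,-0.15,0,0,1]' >/dev/null
python3 w.py "0.661,0.07,0.01;0.657,0.052,0.01;0.649,0.035,0.01;0.641,0.02,0.01"
python3 - <<'E'
from h import *
cv2.imwrite('pics/a.png',camera('top')[40:310,300:570,::-1]);cv2.imwrite('pics/b.png',cv2.resize(camera('side')[150:400,200:620,::-1],None,fx=1.5,fy=1.5))
E
```

```text
t 3.15 tip [0.6639 0.087  0.0095] yaw -63.5 F [-0.2  0.7  0.4] w -0.0
0.661,0.07,0.01 [-0.07  -0.051 -0.003]
0.657,0.052,0.01 [-0.141 -0.109 -0.003]
0.649,0.035,0.01 [-0.2   -0.183 -0.003]
0.641,0.02,0.01 [-0.249 -0.252 -0.003]
```

View pics/b.png

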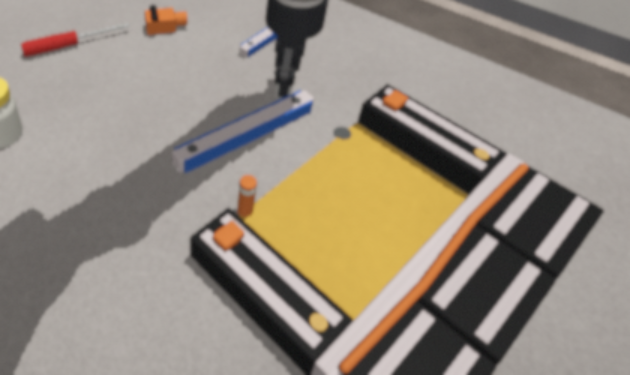

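The crop shows the finger at (290,95), on the bar's far long side near its +x end. The bar is turning as planned and nothing else has been touched.

```bash
python3 -m pendant '[-0.07,-0.05,0,0,1,-0.14,-0.11,0,0,1,-0.2,-0.18,0,0,1,-0.25,-0.25,0,0,1,-0.25,-0.25,0,0,1]' >/dev/null
cat > s.py <<'E'
from h import *
import sys
# bar pose from the side view: bright/blue region -> the two drill holes are hard; use top if unobstructed
im=camera('top');cv2.imwrite('pics/%s.png'%sys.argv[1],np.hstack([cv2.resize(im[60:310,300:520,::-1],(390,443)),cv2.resize(camera('side')[150:400,220:451,::-1],(409,443))]))
E
python3 s.py c; python3 w.py "0.633,0.008,0.01;0.622,-0.003,0.01"
```

```text
t 3.98 tip [0.6413 0.0201 0.0093] yaw -63.6 F [ 0.1  0.  -0.2] w 0.0
0.633,0.008,0.01 [-0.036 -0.064 -0.003]
0.622,-0.003,0.01 [-0.061 -0.138 -0.003]
```

View pics/c.png

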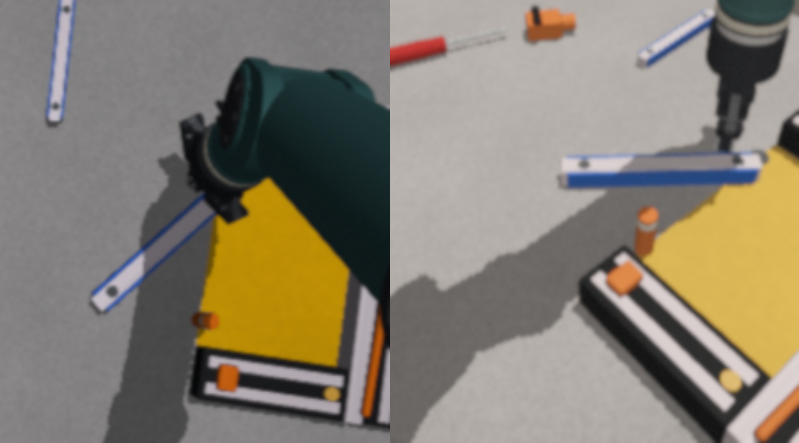

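The left panel shows the bar slanted, with its tail at (102,300) and its head at the mouth. The right panel shows the bar's holes at (583,163) and (737,158), and the post is clear.

```bash
cat > b.py <<'E'
from h import *
O=np.array([.569,-.003]);A=np.radians(-7.2);E=np.array([[np.cos(A),np.sin(A)],[-np.sin(A),np.cos(A)]])
def bay(w):return ((np.array(w)-O)@E.T*1000).round(0).tolist()
def wor(b):return (O+np.array(b)/1000@E).round(4).tolist()
def sidepx(p):return [[220+(u-390)/1.771,150+v/1.771] for u,v in p]
E
python3 - <<'E'
from b import *
w=ray('side',sidepx([(583,163),(737,158)]),.024);print(w,bay(w),np.linalg.norm(w[1]-w[0]))
d=w[1]-w[0];print(np.degrees(np.arctan2(d[1],d[0])))
print(bay([.6413,.0201]))
E
```

```text
[[ 0.5038825   0.11397088]
 [ 0.62175977 -0.00828246]] [[-79.0, 108.0], [53.0, 1.0]] 0.16982617383792184
-46.04402707673726
[69.0, 32.0]
```

```bash
python3 w.py "0.633,0.004,0.01;0.624,-0.009,0.01;0.615,-0.021,0.01"
```

```text
t 3.98 tip [0.6413 0.0201 0.0093] yaw -63.6 F [ 0.1  0.  -0.2] w 0.0
0.633,0.004,0.01 [-0.054 -0.073 -0.003]
0.624,-0.009,0.01 [-0.092 -0.142 -0.003]
0.615,-0.021,0.01 [-0.126 -0.209 -0.003]
```

```bash
python3 -m pendant '[-0.05,-0.075,0,0,1,-0.09,-0.14,0,0,1,-0.127,-0.21,0,0,1,-0.127,-0.21,0,0,1,-0.11,-0.13,0,0,1]' >/dev/null
python3 -m pendant '[0,0.1,-0.1,0,1,0.1,0.1,-0.4,0,1,0.4,0,-0.45,0,1,0.6,-0.2,-0.45,0,1,0.8,-0.4,-0.45,0,1]'|head -2
python3 s.py d; python3 w.py "0.47,0.25,0.1"
```

```text
time: 5.22
position: [0.4848, 0.0997, 0.2733]
t 5.33 tip [0.4774 0.1002 0.0988] yaw -63.2 F [ 0.  -1.   0.1] w -0.0
0.47,0.25,0.1 [ 0.685  0.305 -0.005]
```

View pics/d.png

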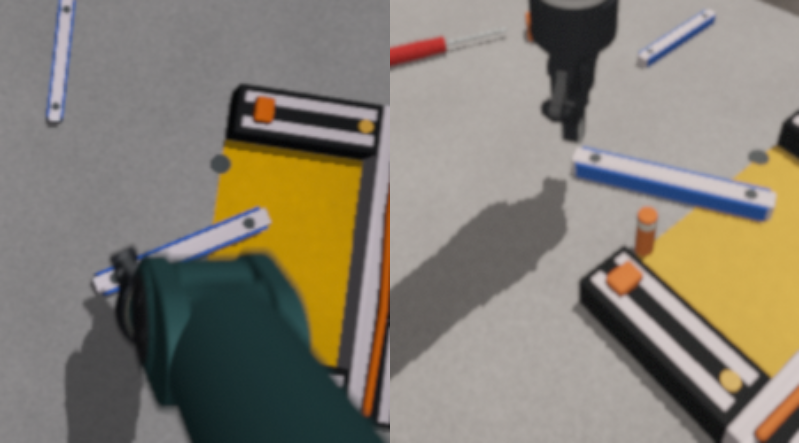

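In the left panel the bar's head is inside the mouth at (265,218) and its tail is at (98,285). In the right panel the holes are at (596,157) and (751,194). I'll measure from those.

Run:
```python
from b import *
w=ray('side',sidepx([(596,157),(751,194)]),.024);print(w,bay(w),np.linalg.norm(w[1]-w[0]))
d=w[1]-w[0];u=d/np.linalg.norm(d);c=w.mean(0);print(np.degrees(np.arctan2(d[1],d[0])),'tail',c-.11*u,'head',bay(c+.11*u),'finger',c-.15*u, c-.122*u)
```

```text
[[ 0.52012072  0.109008  ]
 [ 0.58732409 -0.04560845]] [[-63.0, 105.0], [24.0, -40.0]] 0.168589864708494
-66.50803225421201 tail [0.50987415 0.13258253] head [37.0, -62.0] finger [0.49392933 0.16926717] [0.5050907  0.14358792]
```

```bash
python3 w.py "0.488,0.182,0.1;0.488,0.182,0.01" -66.5
```

```text
t 5.33 tip [0.4774 0.1002 0.0988] yaw -63.2 F [ 0.  -1.   0.1] w -0.0
0.488,0.182,0.1 [ 0.341  0.232 -0.006]
0.488,0.182,0.01 [0.339 0.236 0.444]
roll 0.037
```

```bash
python3 -m pendant '[0.17,0.12,0,0.037,1,0.34,0.235,0,0.037,1,0.34,0.235,0.2,0.037,1,0.34,0.235,0.4,0.037,1,0.34,0.235,0.44,0.037,1]'|head -2
python3 w.py "0.505,0.143,0.01;0.546,0.049,0.01" -66.5
```

```text
time: 5.95
position: [0.4972, 0.1799, 0.1827]
t 5.95 tip [0.4967 0.1798 0.0093] yaw -66.8 F [ 0.4 -0.   0.8] w -0.0
0.505,0.143,0.01 [-0.185 -0.034 -0.003]
0.546,0.049,0.01 [-0.698 -0.031 -0.004]
roll -0.003
```

```bash
python3 -m pendant '[-0.08,-0.033,0,0,1,-0.17,-0.033,0,0,1,-0.24,-0.033,0,0,1,-0.31,-0.033,0,0,1,-0.38,-0.033,0,0,1]'|head -2
python3 s.py e; python3 w.py "0.546,0.049,0.01" -66.5
```

```text
time: 6.58
position: [0.5213, 0.1057, 0.1853]
t 6.67 tip [0.5222 0.1034 0.0117] yaw -67.1 F [ 0.6 -0.5  0.5] w 0.0
0.546,0.049,0.01 [-0.297  0.004  0.009]
roll -0.007
```

View pics/e.png

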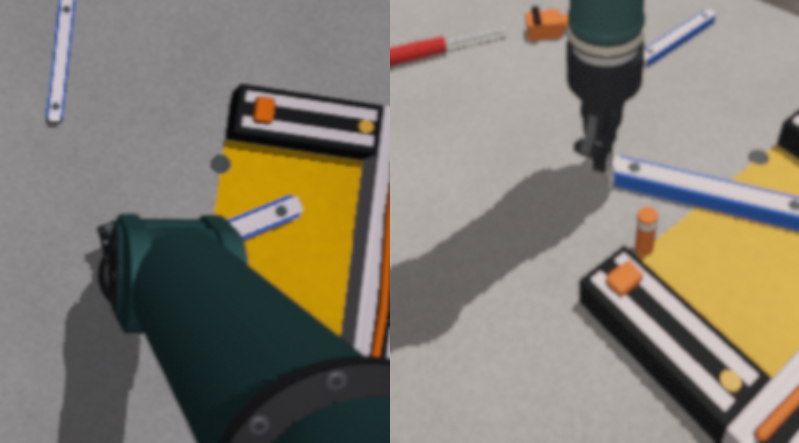

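The bar is sliding straight in, with its holes at (634,167) and (795,204) in the right panel.

Run:
```python
from b import *
w=ray('side',sidepx([(634,167),(795,204)]),.024);print(bay(w),np.linalg.norm(w[1]-w[0]))
d=w[1]-w[0];u=d/np.linalg.norm(d);c=w.mean(0);print(np.degrees(np.arctan2(d[1],d[0])),'tail',c-.11*u,'head',bay(c+.11*u))
```

```text
[[-41.0, 67.0], [47.0, -78.0]] 0.16924885994043812
-65.83952161555712 tail [0.52591225 0.09165996] head [60.0, -99.0]
```

```bash
python3 -m pendant '[-0.06,0,0.005,0,1,-0.13,0,0.009,0,1,-0.2,0,0.009,0,1,-0.26,0,0.009,0,1,-0.3,0,0.009,0,1]'|head -4
python3 -m pendant '[0,0,0,0,1,0.1,0,0,0,1,0.2,0,-0.2,0,1,0.2,0.2,-0.45,0,1,0.2,0.2,-0.45,0,1]'|head -2
python3 w.py; python3 s.py f
```

```text
time: 7.3
position: [0.5446, 0.0494, 0.1828]
orientation: [[-0.391, 0.92, -0.0], [0.92, 0.391, -0.001], [-0.001, -0.0, -1.0]]
force: [-0.5, 1.9, 0.1]
time: 7.92
position: [0.5696, 0.1055, 0.277]
t 7.92 tip [0.5718 0.1059 0.1037] yaw -66.8 F [-0.2  0.  -0.8] w -0.0
```

View pics/f.png

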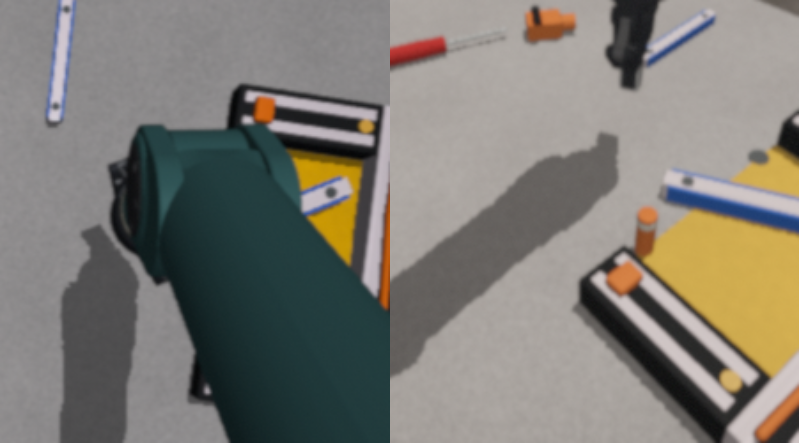

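In the left panel the bar's head is near the back stop, with its hole at (332,192). In the right panel the tail hole is at (687,181), right of the post.

Run:
```python
from b import *
w=np.r_[ray('side',sidepx([(687,181)]),.024),ray('top',[[300+332/1.773,60+192/1.772]],.024)];print(w,bay(w),np.linalg.norm(w[1]-w[0]))
d=w[1]-w[0];u=d/np.linalg.norm(d);c=w.mean(0);n=np.array([-u[1],u[0]]);print(np.degrees(np.arctan2(d[1],d[0])),'tail',c-.11*u,'head',bay(c+.11*u),'ctr',c,bay(c))
R=lambda a:np.array([[np.cos(a),-np.sin(a)],[np.sin(a),np.cos(a)]])
print('start',c-.09*u+.045*n)
cor=c+.05*u;a0=np.arctan2(d[1],d[0]);print('cor',bay(cor),'post dist',np.linalg.norm(cor-wor([-95,0]))-.01)
for g in range(0,60,8):
    v=R(np.radians(g))@(-.14*u+.027*n);print(g,(cor+v).round(3),bay(cor+v))
```

```text
[[ 0.5579255   0.01417   ]
 [ 0.62981605 -0.14289424]] [[-13.0, 16.0], [78.0, -131.0]] 0.17273513361444265
-65.40575197947469 tail [0.54808993 0.03565844] head [90.0, -151.0] ctr [ 0.59387078 -0.06436212] [32.0, -58.0]
start [0.59733123 0.03620141]
cor [59.0, -100.0] post dist 0.1735492830081131
0 [0.581 0.029] [8.0, 33.0]
8 [0.562 0.023] [-10.0, 25.0]
16 [0.544 0.014] [-27.0, 14.0]
24 [0.528 0.003] [-42.0, 1.0]
32 [ 0.513 -0.01 ] [-55.0, -14.0]
40 [ 0.5   -0.025] [-66.0, -31.0]
48 [ 0.489 -0.042] [-74.0, -49.0]
56 [ 0.481 -0.06 ] [-80.0, -68.0]
```

```bash
python3 w.py "0.6,0.04,0.1;0.6,0.04,0.01"
```

```text
t 8.03 tip [0.5659 0.1037 0.1001] yaw -66.9 F [-0.3  0.8 -0.6] w -0.0
0.6,0.04,0.1 [-0.36   0.032  0.001]
0.6,0.04,0.01 [-0.359  0.031  0.451]
```

```bash
python3 -m pendant '[-0.2,0.03,0,0,1,-0.36,0.031,0,0,1,-0.36,0.031,0.2,0,1,-0.36,0.031,0.44,0,1,-0.36,0.031,0.44,0,1]'|head -4
python3 w.py "0.581,0.029,.01;0.562,0.023,.01;0.544,0.014,.01;0.528,0.003,.01;0.513,-0.01,.01"
```

```text
time: 8.65
position: [0.5959, 0.0387, 0.1805]
orientation: [[-0.391, 0.92, -0.012], [0.92, 0.391, -0.001], [0.004, -0.011, -1.0]]
force: [-0.7, 0.1, 0.1]
t 8.65 tip [0.5938 0.0385 0.0071] yaw -67.0 F [-0.7  0.1  0.1] w -0.0
0.581,0.029,.01 [-0.018 -0.078 -0.014]
0.562,0.023,.01 [-0.009 -0.177 -0.012]
0.544,0.014,.01 [-0.015 -0.277 -0.011]
0.528,0.003,.01 [-0.034 -0.373 -0.01 ]
0.513,-0.01,.01 [-0.065 -0.467 -0.009]
```

```bash
python3 -m pendant '[-0.018,-0.08,-0.01,0,1,-0.01,-0.18,-0.01,0,1,-0.015,-0.28,-0.01,0,1,-0.034,-0.37,-0.01,0,1,-0.034,-0.37,-0.01,0,1]'|head -4
python3 w.py "0.513,-0.01,.01;0.5,-0.025,.01;0.489,-0.042,.01;.481,-.06,.01"
python3 s.py g
```

```text
time: 9.28
position: [0.5325, 0.0027, 0.1881]
orientation: [[-0.39, 0.921, -0.0], [0.921, 0.39, -0.001], [-0.001, -0.001, -1.0]]
force: [0.2, 0.5, 0.3]
t 9.28 tip [0.5325 0.0025 0.0147] yaw -67.0 F [0.2 0.5 0.3] w -0.0
0.513,-0.01,.01 [-0.02  -0.114  0.024]
0.5,-0.025,.01 [-0.064 -0.203  0.024]
0.489,-0.042,.01 [-0.12  -0.287  0.024]
.481,-.06,.01 [-0.188 -0.359  0.024]
```

View pics/g.png

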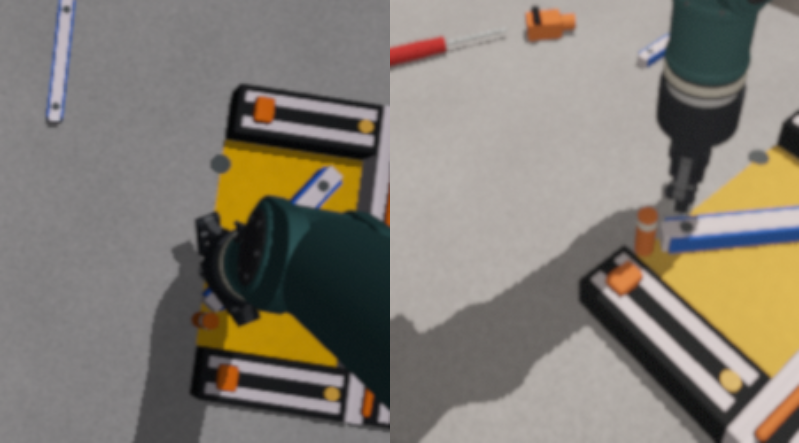

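Left panel: head hole at (323,186). Right panel: tail hole at (687,227), close beside the post. I'll check the clearance.

Run:
```python
from b import *
w=np.r_[ray('side',sidepx([(687,227)]),.024),ray('top',[[300+323/1.773,60+186/1.772]],.024)];print(bay(w),np.linalg.norm(w[1]-w[0]))
d=w[1]-w[0];u=d/np.linalg.norm(d);c=w.mean(0);n=np.array([-u[1],u[0]]);print(np.degrees(np.arctan2(d[1],d[0])),'tail',bay(c-.11*u),'corners',bay([c-.11*u+.014*n,c-.11*u-.014*n]),'head',bay(c+.11*u),'ctr',bay(c),'finger',bay([.5325,.0025]))
for p in([-95,0],):print('post', ((np.array(wor(p))-c)@u).round(4),((np.array(wor(p))-c)@n).round(4))
# post position from side: foot
print('post side',bay(ray('side',sidepx([(647,213)]),.058)),bay(ray('top',[[300+211/1.773,60+321/1.772]],.058)))
```

```text
[[-58.0, -24.0], [83.0, -120.0]] 0.17078464083427122
-41.2829706110524 tail [-79.0, -10.0] corners [[-71.0, 1.0], [-86.0, -22.0]] head [104.0, -134.0] ctr [13.0, -72.0] finger [-37.0, 1.0]
post -0.1294 -0.0008
post side [[-96.0, -2.0]] [[-94.0, -3.0]]
```

```bash
python3 -m pendant '[-0.01,-0.06,0.01,0,1,-0.025,-0.115,0.02,0,1,-0.065,-0.2,0.02,0,1,-0.12,-0.28,0.02,0,1,-0.12,-0.28,0.02,0,1]'|head -4
python3 - <<'E'
from b import *
print(wor([[-80,-66],[-78,-80],[-76,-95],[-74,-110]]));p=state();print(bay(p['position'][:2]))
E
python3 w.py "0.4818,-.0585,.01;0.482,-0.072,.01;0.482,-.087,.01"
```

```text
time: 10.0
position: [0.4894, -0.0421, 0.1826]
orientation: [[-0.388, 0.921, -0.004], [0.921, 0.388, -0.001], [0.001, -0.004, -1.0]]
force: [-0.4, 1.1, 0.0]
[[0.4814, -0.0585], [0.4816, -0.0726], [0.4817, -0.0877], [0.4818, -0.1029]]
[-74.0, -49.0]
t 10.0 tip [ 0.4887 -0.0422  0.0092] yaw -67.1 F [-0.4  1.1  0. ] w 0.0
0.4818,-.0585,.01 [-0.061 -0.063 -0.004]
0.482,-0.072,.01 [-0.124 -0.089 -0.003]
0.482,-.087,.01 [-0.193 -0.118 -0.003]
```

```bash
python3 -m pendant '[-0.03,-0.03,0,0,1,-0.06,-0.06,0,0,1,-0.1,-0.078,0,0,1,-0.1,-0.078,0,0,1,0.0,-0.04,-0.02,0,1]'|head -4
python3 -m pendant '[0,0,-0.15,0,1,0,0,-0.4,0,1,0,0.1,-0.45,0,1,0.2,0.2,-0.45,0,1,0.2,0.2,-0.45,0,1]'|head -2
python3 - <<'E'
from b import *
im=camera('top');h=cv2.cvtColor(im,cv2.COLOR_RGB2HSV)
m=((h[...,0]>105)&(h[...,0]<125)&(h[...,1]>110)).astype(np.uint8);m[:,:395]=0
n,l,st,ce=cv2.connectedComponentsWithStats(m)
for i in range(1,n):
    if st[i,4]>15: print(st[i],bay(ray('top',np.argwhere(l==i)[:,::-1][[0,-1]],.024)))
cv2.imwrite('pics/h.png',np.hstack([cv2.resize(im[60:310,300:520,::-1],(390,443)),cv2.resize(camera('side')[150:400,220:500,::-1],(409,443))]))
E
python3 w.py
```

```text
time: 10.62
position: [0.4848, -0.0446, 0.1869]
orientation: [[-0.388, 0.922, 0.001], [0.922, 0.388, -0.001], [-0.002, 0.0, -1.0]]
force: [-0.7, 0.2, 0.5]
time: 11.25
position: [0.5063, 0.0134, 0.2772]
[461 154   8  31 114] [[101.0, -85.0], [38.0, -87.0]]
t 11.35 tip [0.5056 0.01   0.1035] yaw -66.8 F [ 0.6 -0.2 -0.5] w -0.0
```

```bash
python3 - <<'E'
from b import *
print(wor([[-3,-55],[-3,-85],[-3,-120],[-3,-130]]))
E
python3 w.py "0.5591,-.0572,.1;.5591,-.0572,.004" -97.2
```

```text
[[0.5591, -0.0572], [0.5554, -0.087], [0.551, -0.1217], [0.5497, -0.1316]]
t 11.35 tip [0.5056 0.01   0.1035] yaw -66.8 F [ 0.6 -0.2 -0.5] w -0.0
0.5591,-.0572,.1 [-0.414  0.114  0.018]
.5591,-.0572,.004 [-0.414  0.114  0.498]
roll 0.338
```

View pics/h.png

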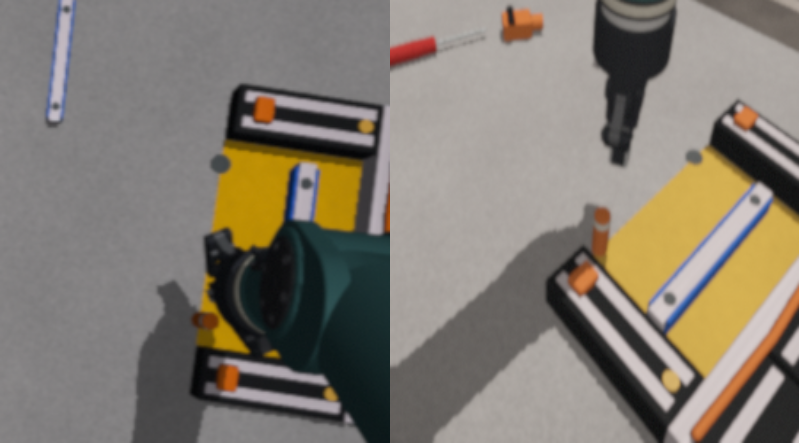

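The bar now lies wholly behind the post and nearly parallel to the stop, with its holes at (762,198) and (668,299) in the right panel. Next I'll push it flat with both fingers.

```bash
python3 -m pendant '[-0.2,0.06,0,0.11,0.5,-0.414,0.114,0,0.22,0.5,-0.414,0.114,0,0.33,0.5,-0.414,0.114,0,0.338,0.5,-0.414,0.114,0.1,0.338,0.5]'>/dev/null
python3 -m pendant '[0,0,0.2,0,0.5,0,0,0.38,0,0.5,0,0,0.38,0,0.5]'|head -4
python3 w.py "0.5554,-.087,.004;.551,-.1217,.004;.5497,-.1316,.004" -97.2
```

```text
time: 12.35
position: [0.5573, -0.0576, 0.1788]
orientation: [[0.126, 0.992, -0.006], [0.992, -0.126, 0.001], [0.0, -0.006, -1.0]]
force: [-0.9, 0.0, 0.3]
t 12.35 tip [ 0.5562 -0.0574  0.0054] yaw -97.2 F [-0.9  0.   0.3] w 0.5
0.5554,-.087,.004 [-0.147  0.015  0.007]
.551,-.1217,.004 [-0.322  0.015  0.007]
.5497,-.1316,.004 [-0.372  0.014  0.007]
roll -0.0
```

```bash
python3 -m pendant '[-0.08,0.01,0,0,0.5,-0.14,0.01,0,0,0.5,-0.2,0.01,0,0,0.5,-0.26,0.01,0,0,0.5,-0.31,0.01,0,0,0.5]'>/dev/null
python3 -m pendant '[-0.015,0,0,0,0.5,-0.03,0,0,0,0.5,-0.03,0,0,0,0.5]'|head -4
python3 w.py
```

```text
time: 13.35
position: [0.5523, -0.1254, 0.1808]
orientation: [[0.127, 0.992, -0.0], [0.992, -0.127, -0.0], [-0.0, -0.0, -1.0]]
force: [0.3, 0.8, 1.8]
t 13.35 tip [ 0.5523 -0.1255  0.0074] yaw -97.3 F [0.3 0.8 1.8] w 0.5
```

```bash
for i in 1; do python3 -m pendant '[-0.015,0,0,0,0.5,-0.03,0,0,0,0.5,-0.03,0,0,0,0.5]'|sed -n '2p;4p'; done
python3 -m pendant '[-0.01,0,0,0,0.5,-0.02,0,0,0,0.5,-0.02,0,0,0,0.5]'|sed -n '2p;4p'
```

```text
position: [0.5513, -0.132, 0.1808]
force: [0.1, 1.1, 0.6]
position: [0.5511, -0.1342, 0.1808]
force: [0.6, 4.1, -0.0]
```

```bash
python3 -m pendant '[-0.01,0,0,0,0.5,-0.015,0,0,0,0.5,-0.015,0,0,0,0.5]'|sed -n '2p;4p'
python3 -m pendant '[-0.01,0,0,0,0.5,-0.015,0,0,0,0.5,-0.015,0,0,0,0.5]'|sed -n '2p;4p'
```

```text
position: [0.5511, -0.1348, 0.1808]
force: [0.4, 10.5, 2.5]
position: [0.5512, -0.1355, 0.1808]
force: [2.0, 14.0, 3.2]
```

```bash
python3 -m pendant '[0.1,0,0,0,0.5,0.25,0,-0.05,0,0.5,0.3,0,-0.4,0,0.5,0.5,0,-0.6,0,0.5,0.8,0,-0.7,0,0.5]'>/dev/null
python3 -m pendant '[0.3,0,0,0,0.5,0.6,0,0,0,0.5,0.9,0,0,0,0.5,0.9,0,0,0,0.5]'|head -2
python3 - <<'E'
from b import *
im=camera('top');sd=camera('side')
cv2.imwrite('pics/i.png',np.hstack([cv2.resize(im[60:310,180:540,::-1],(430,300)),cv2.resize(sd[200:400,400:640,::-1],(360,300))]))
h=cv2.cvtColor(im,cv2.COLOR_RGB2HSV)
m=((h[...,0]>105)&(h[...,0]<125)&(h[...,1]>110)).astype(np.uint8);m[:,:395]=0
n,l,st,ce=cv2.connectedComponentsWithStats(m)
for i in range(1,n):
    if st[i,4]>15:
        q=ray('top',np.argwhere(l==i)[:,::-1].astype(float),.024);b=(np.array(bay(q)));print(st[i],b.min(0),b.max(0),np.degrees(np.polyfit(b[:,0],b[:,1],1)[0]))
E
```

```text
time: 15.98
position: [0.5938, 0.201, 0.3201]
[479 159  17  99 436] [-106. -147.] [ 100. -137.] 0.034504531274712626
[494 161  15  99 217] [-106. -173.] [ 100. -168.] 0.06378249538340625
```

View pics/i.png

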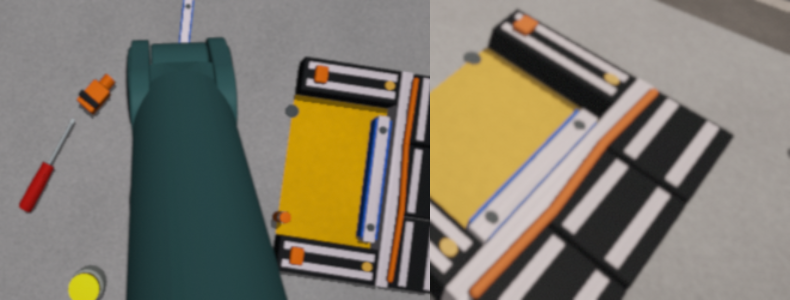

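The bar lies flat along the back stop, with its holes at (383,130) and (371,227) in the left panel. Its angle error is under 0.1° and the rear strip sits at y ≈ -170. The driver, jar and connector have not moved, and the gripper is clear. I'm handing the job in.

```bash
python3 -c "
from rig import job;print(job.finish_job())"
```

```text
the job is handed in; nothing more can be done
None
```

The bar went into the bay +x end first, its other end was pushed round behind the post, and it now lies flat and flush along the back stop; the job was handed in at about 16 s of the 64 s allowed, with no verdict returned.

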